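Seat a shaft encoder in its three-ball setting-up nest

ROBOT

A 6-joint arm with a two-finger parallel gripper is mounted at the origin on a cart in front of the work surface, level with it; the furniture and walls round the work are solid. World frame = base frame: x ahead of the robot, y to its left, z up, the work surface at z = 0. Lengths are in mm, angles in degrees, forces in N, time in s.
With the tool pointing down it reaches from about 300 to 850 mm from the base axis. Payload 4.2 kg.
Tool frame: the origin (TCP) lies between the finger pads; the fingertips stand 11 mm ahead of it and the grasp point (between the pads) lies 8 mm behind it (env.tips_ahead is the distance from the TCP to the fingertips, in mm); z points along the fingers, y is the line along which they close (so a half turn about z gives the same grasp; the last joint's range is limited). The gripper opens to 91 mm and grips with 3 to 60 N. Pads are 32 mm wide; open, the fingers measure 118 mm over their backs; the gripper's body (76 mm by 178 mm) begins 60 mm behind the grasp point.
Start: joints at [-76.834, 18.312, 89.639, -0, 72.044, -1.146], TCP at [142.148, -557.168, 224.976] pointing down, gripper open.
Joint ranges: [-177.97, 177.97], [-48.28, 115.42], [12.27, 149.76], [-77.06, 257.06], [2.81, 150.46], [-146.56, 146.56]. Speed limits (degrees/s): [147.25, 147.25, 180, 180, 180, 180].

INTERFACE

Orientations are given as [roll, pitch, yaw] about the fixed x, y, z axes, in that order (R = Rz(yaw) Ry(pitch) Rx(roll)).
In Python, from workcell import env, cams gives the robot as it stands.
- The arm moves only by the tool step_arm, never from a script. Its arguments are lists of equal length, an entry for each row: "linear": the shift along the tool's x, y, z in units of 30 cm (1.0 is 30 cm), a list of three; "turn": the turn about the tool's z in units of 360 degrees (1.0 is 360 degrees). In form: {"linear": [[tx, ty, tz], ...], "turn": [turn, ...]}. A call has 1 to 20 rows; each row is the pose to reach, as a shift and turn from the pose commanded when the call began, along the tool's axes at that moment, turning the shorter way round; what a row does not reach only later rows make up. A row lasts 1/8 s, in which the tool goes at most 62.5 mm and 10.7 degrees, less where a joint would pass 70% of its speed; a pose out of reach is approached as far as the arm can. A call with a number of a shift or a turn outside -1 to 1 is refused whole. A call with a gripper value outside its range is refused whole. "fingers" is the closure, from -1 (fully open) to 1 (shut), so that 0 is half open, set as the call begins (left out, the last holds). The fingers move at their own pace and stop on an object; "force" is the grip in N (left out, the last holds). Time passes only in rows, so rows that repeat a pose let the fingers close. It gives the time, the measured TCP pose, the force, the opening and the grip force at its end, in the units of the state.
- env.state(): the state, without advancing time (a new reading comes with each control period).
- cams.grab_frame(name): name is "side" or "top" or "wrist"; returns a dict with "color" (400x640x3 uint8, blue, green, red), "fx", "fy", "cx", "cy" (pixels), "dist" ([k1, k2, p1, p2, k3] as OpenCV has them; the pictures are not rectified), "extrinsics" (4x4, takes a point from camera to world coordinates); the wrist camera has in their place "tool_from_camera" (4x4, takes a point from camera to tool coordinates, whose origin is the TCP and whose axes are the flange's). Camera axes: x right, y down, z forward; pixel columns grow to the right and rows downward; lengths in mm; the calibration is good to about 2 mm. A picture is of the moment at which its call begins: read the wrist's pose just before it. There is no depth.
- env.job_done(): hands the job in; it is judged then, once.
The state is a dict: "time_s": time; "qpos": joint angles; "qvel": joint speeds; "effort": joint torques, N m; "ee_pos": TCP position; "ee_rot": TCP orientation; "force": force on the tool from outside, world axes, zero at the start; "torque": the same for the moment, N m; "gripper_width": finger opening in mm; "gripper_force": force on a finger pad.
Only numpy, scipy, OpenCV 4.12 (cv2) and the standard library are available. Lean on these libraries where they do the work, as an engineer would, in place of code of your own. Each camera call takes 0.05 s, during which the arm holds its last target. There are 200 camera calls.

TASK

Stand the loose shaft encoder upright in the setting-up nest and let go of it, with its side connector pointing out between the two fixed balls. Then slide the red-knobbed jaw up by feel, nudging the encoder across the rest strips until it bears firmly on both fixed balls and the jaw ball and stays held there by the jaw's brake; no ball may ever press on the encoder with more than 15 N. Leave the other things on the bench where they are and do not tip the encoder over.

Things in the scene. Friction and masses are not known exactly. Their poses are not given: they have to be found in the camera images.
- encoder: loose shaft encoder, about 0.35 kg: black and aluminium round housing 58 mm across, 40 mm high, flat underneath; on top a collar 36 mm across, 8 mm high, and a steel shaft 10 mm across, 16 mm high. A round connector 16 mm across sticks out sideways along its +x, axis 29 mm above the underside. Grip the housing from above along its y. Origin: centre of the underside.
- connector (a point): centre of the outer end of the encoder's side connector, 44 mm from the encoder's axis
- nest: setting-up nest fixed to the bench: grey base plate 100 mm wide (y), 12 mm thick, from x = -100 to +120 mm, with two slippery steel rest strips along x at y = +-17 mm, 12 mm wide, top 15 mm above the bench: there the encoder stands and slides. Origin: on the underside; +x runs from the jaw to the fixed balls, y across, z up.
- slot_mid (a point): on the nest's strips at x = 35, y = 0 mm of the nest: about where a seated encoder's axis comes to. Two polished fixed balls, 14 mm across, centres 31 mm above the bench, y = +-25.5 mm, x = 60.5 mm of the nest, stand on a stop 24 mm high that is clamped up to 12 mm nearer or farther along x; that setting is not measured. The seated axis shifts with it (x = 23 to 47, y = 0).
- set_down (a point): on the nest's strips at x = 14, y = 0 mm of the nest: an encoder stood with its axis here is clear of all three balls by 8 mm or more, whatever the stop's setting and the jaw's start
- jaw (a joint): sliding jaw: metres moved along the nest's +x from fully back (0) to its end (0.058); starts at 0 to 0.010. A spring brake holds it where it is left; sliding it takes about 5 N. Its nose is the third ball, 14 mm across, centre 31 mm above the bench, at y = 0, x = -41 mm plus the joint value in the nest frame. With the encoder seated it reads 0.028 to 0.052.
- jaw_knob (a point): top centre of the jaw's upright round red knob, 18 mm across, 30 mm high (44 to 74 mm above the bench), at x = -78 mm plus the joint value, y = 0 in the nest frame. Push it from behind (its -x side) towards +x, or grip it; 11 to 17 N at the knob seats the encoder firmly. The jaw block under it is 36 mm wide, 44 mm above the bench, and reaches 17 mm behind the knob's axis.
- spool_red: bystander: red wire spool, 78x70x45 mm, standing; it and the encoder may swap places; origin: centre of its underside
- spool_yellow: bystander: yellow wire spool, 79x72x50 mm, behind the nest; origin: centre of its underside
- contactor: bystander: dark contactor block, 70x50x48 mm, front right; origin: centre of its underside
- tape_roll: bystander: black tape roll, 72 mm across, 20 mm high, right; origin: centre of its underside
- fuse_carton: bystander: small brown carton, 83x68x45 mm, front left; origin: centre of its underside
Not all that is in view belongs to the job. What is shaped like the encoder but green is not meant.

How it is judged:
By the outcome, as a careful person would: the job done as asked, in the order asked, and still so for the second after the job is handed in, with the robot touching nothing.
It also fails if it takes over 54 s, if anything falls off the work surface, if the arm or the gripper's body presses on something with over 40 N, if the wrist force passes 120 N, or if a joint passes its speed limit or range.

## Working session

There is one attempt and no reset: what is moved stays moved. The work goes in short steps, Python scripts to look and compute and a tool call to move; the robot and the scene stay as the last step left them, time stands still between calls to the robot, and variables do not carry over. Pictures are saved under pics/ and viewed, at most 10 in all, crops included, and the job is handed in when it is done.

Besides the shell and the picture viewer there is one more tool, called after ">>>" as name([rows], argument=value, ...), one row to a line, values as JSON. step_arm: Moves the arm, as the interface text tells. Its arguments: {"type":"object","properties":{"linear":{"type":"array"},"turn":{"type":"array"},"fingers":{"type":"number"},"force":{"type":"number"}},"required":["linear","turn"]}

```bash
mkdir -p pics; cat > h.py <<'E'
import numpy as np, cv2, pickle
from scipy.spatial.transform import Rotation as R
from workcell import env, cams
def grab(n):
    s=env.state(); f=cams.grab_frame(n)
    if 'extrinsics' not in f:
        T=np.eye(4);T[:3,:3]=R.from_euler('xyz',s['ee_rot'],degrees=True).as_matrix();T[:3,3]=s['ee_pos']
        f['extrinsics']=T@np.array(f['tool_from_camera'])
    f['K']=np.array([[f['fx'],0,f['cx']],[0,f['fy'],f['cy']],[0,0,1.]]); return f
def ray(f,uv):
    p=cv2.undistortPoints(np.array(uv,float).reshape(-1,1,2),f['K'],np.array(f['dist'],float)).reshape(-1,2)
    E=np.array(f['extrinsics']); d=np.c_[p,np.ones(len(p))]@E[:3,:3].T
    return E[:3,3],d
def plane(f,uv,z):
    o,d=ray(f,uv); return o+d*((z-o[2])/d[:,2])[:,None]
def proj(f,P):
    E=np.linalg.inv(np.array(f['extrinsics'])); 
    return cv2.projectPoints(np.array(P,float).reshape(-1,3),cv2.Rodrigues(E[:3,:3])[0],E[:3,3],f['K'],np.array(f['dist'],float))[0].reshape(-1,2)
E
python3 - <<'E'
from h import *
s=env.state();print({k:np.round(v,2) for k,v in s.items()})
for n in ['top','side']:
    f=grab(n);cv2.imwrite(f'pics/{n}0.png',f['color']);pickle.dump(f,open(f'{n}0.pkl','wb'));print(n,np.round(f['extrinsics'],2).tolist(),f['fx'])
E
```

```text
{'time_s': np.float64(0.0), 'qpos': array([-76.84,  18.35,  89.71,   0.  ,  72.04,  -1.15]), 'qvel': array([-0.09, -0.07, -0.01,  0.02,  0.03,  0.01]), 'effort': array([ -0.  , -41.25, -23.2 ,   0.07,   0.05,  -0.  ]), 'ee_pos': array([ 142.02, -556.68,  224.13]), 'ee_rot': array([-179.9 ,   -0.  ,   14.31]), 'force': array([0.01, 0.93, 0.4 ]), 'torque': array([ 0.01, -0.02, -0.04]), 'gripper_force': np.float64(0.0), 'gripper_width': np.float64(91.26)}
top [[-0.02, -1.0, 0.08, 501.42], [-1.0, 0.02, -0.02, 23.25], [0.02, -0.08, -1.0, 1426.83], [0.0, 0.0, 0.0, 1.0]] 448.97516928736644
side [[-0.91, -0.24, 0.34, 260.57], [-0.42, 0.55, -0.73, 786.79], [-0.01, -0.8, -0.6, 701.33], [0.0, 0.0, 0.0, 1.0]] 417.98095537614546
```

View pics/top0.png

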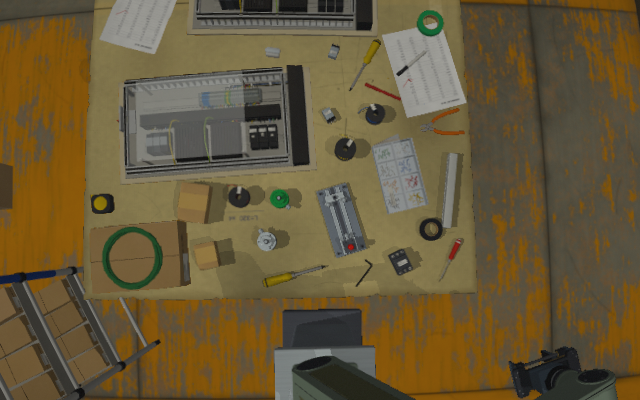

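View pics/side0.png

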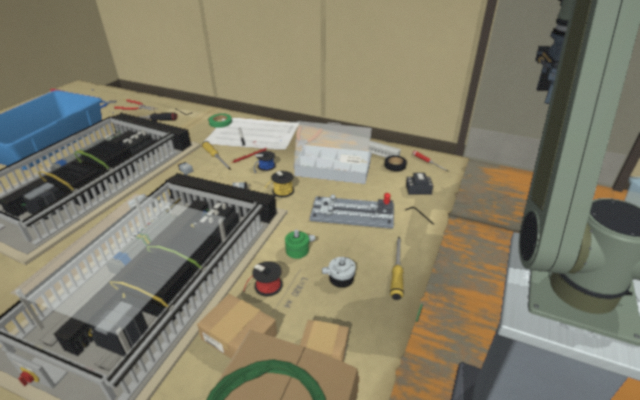

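The candidates shaped like an encoder in the top view are a silver/black one at (266,239) and a green one at (280,199). The silver one fits, since green is excluded. The nest is at (343,220), with its red knob at (351,246). I'll confirm with one enlarged crop.

```bash
python3 - <<'E'
from h import *
f=pickle.load(open('top0.pkl','rb'))
im=f['color'][175:270,230:390];cv2.imwrite('pics/crop1.png',cv2.resize(im,None,fx=5,fy=5,interpolation=cv2.INTER_CUBIC))
for n,uv,z in [('enc',(266,239),44),('knob',(351,246),74),('plateFarL',(318,189),12),('plateFarR',(344,182),12)]:
    print(n,plane(f,uv,z).round(1))
s=pickle.load(open('side0.pkl','rb'));print(plane(s,(341,271),40).round(1),plane(s,(388,200),60).round(1))
E
```

```text
enc [[498.1 172.6  44. ]]
knob [[471.9 -85.6  74. ]]
plateFarL [[652.6   9.5  12. ]]
plateFarR [[673.4 -73.6  12. ]]
[[487.5 185.4  40. ]] [[465.1 -81.2  60. ]]
```

View pics/crop1.png

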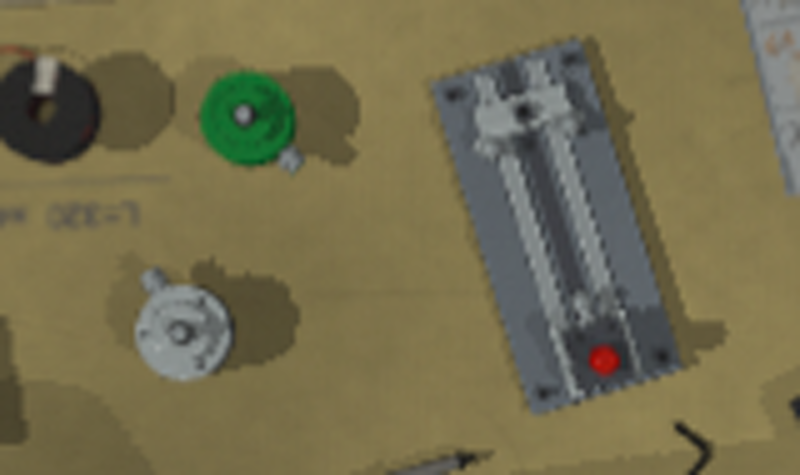

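The crop confirms the silver encoder, with its housing centre at crop (184,332), i.e. px (266.8,241.4). Its connector end is at about (260.4,231), pointing forward-left. The nest plate corners are at crop (432,85), (585,40), (680,365) and (535,410).

```bash
cat >> h.py <<'E'
def cmd(target,yaw,s=None):
    s=s or env.state(); M=R.from_euler('xyz',s['ee_rot'],degrees=True).as_matrix()
    d=(M.T@(np.array(target)-s['ee_pos']))/300; t=-(((yaw-s['ee_rot'][2]+180)%360)-180)/360
    print('linear',d.round(4),'turn',round(t,4))
E
python3 - <<'E'
from h import *
f=pickle.load(open('top0.pkl','rb'))
C=np.array([(432,85),(585,40),(680,365),(535,410)])/5+[230,175]-0.4
P=plane(f,C,12);print(P.round(1))
ax=P[0]+P[1]-P[2]-P[3];print('len',np.linalg.norm(ax)/2,'w',np.linalg.norm(P[0]-P[1]),'yaw',np.degrees(np.arctan2(ax[1],ax[0])))
u=ax/np.linalg.norm(ax);print('origin',P.mean(0)-10*u)
e=plane(f,(266.4,241.0),44)[0];c=plane(f,(260.0,230.6),29)[0];print(e,c,np.linalg.norm((c-e)[:2]),np.degrees(np.arctan2(*(c-e)[1::-1])))
w=grab('wrist');print(np.round(w['tool_from_camera'],3).tolist(),w['fx'],w['cx'],w['cy'])
cmd([e[0]-60,e[1],200],30)
E
```

```text
[[ 644.5   16.    12. ]
 [ 671.3  -81.8   12. ]
 [ 464.4 -136.5   12. ]
 [ 438.4  -44.5   12. ]]
len 214.39539291381908 w 101.37508715507832 yaw 15.581136759786585
origin [545.01831851 -64.37985019  12.        ]
[491.90753297 171.50113268  44.        ] [524.42445371 192.6128471   29.        ] 38.769248375252786 32.993776984000256
[[-0.001, -0.963, -0.268, 74.405], [1.0, -0.001, 0.0, -0.788], [-0.0, -0.268, 0.963, -159.762], [0.0, 0.0, 0.0, 1.0]] 299.14558251643496 317.02906499730534 197.9817318164665
linear [ 1.5364 -2.1134  0.0838] turn -0.0436
```

>>> step_arm([
  [0.58,-0.69,0.03],
  [0.58,-0.69,0.03],
  [0.58,-0.69,0.03],
  [0.58,-0.69,0.03],
  [0.58,-0.69,0.03],
], turn=[0,0,0,0,0], fingers=-1)

```text
time_s: 0.78
ee_pos: [259.9, -310.5, 215.7]
ee_rot: [-179.9, -0.0, 14.5]
force: [-0.5, -0.8, -0.4]
gripper_width: 90.9
gripper_force: 0.0
```

>>> step_arm([
  [0.58,-0.69,0.03],
  [0.58,-0.69,0.03],
  [0.58,-0.69,0.03],
  [0.58,-0.69,0.03],
  [0.58,-0.69,0.03],
], turn=[0,0,0,0,0])

```text
time_s: 1.4
ee_pos: [377.6, -67.1, 206.8]
ee_rot: [-180.0, -0.0, 14.6]
force: [0.3, -0.9, 0.0]
gripper_width: 91.2
gripper_force: 0.0
```

>>> step_arm([
  [0.57,-0.68,0.03],
  [0.57,-0.68,0.03],
  [0.57,-0.68,0.03],
  [0.57,-0.68,0.03],
  [0.57,-0.68,0.03],
  [0.57,-0.68,0.03],
  [0.57,-0.68,0.03],
], turn=[-0.052,-0.052,-0.052,-0.052,-0.052,-0.052,-0.052])

```text
time_s: 2.28
ee_pos: [491.5, 168.5, 197.8]
ee_rot: [180.0, 0.1, 33.0]
force: [0.9, -0.7, 1.0]
gripper_width: 91.4
gripper_force: 0.0
```

```bash
python3 - <<'E'
from h import *
w=grab('wrist');pickle.dump(w,open('w1.pkl','wb'));cv2.imwrite('pics/w1.png',w['color'])
print(proj(w,[[491.9,171.5,40],[524.4,192.6,29]]))
E
```

```text
[[315.94274182 183.89196265]
 [315.90503308 146.93581522]]
```

View pics/w1.png

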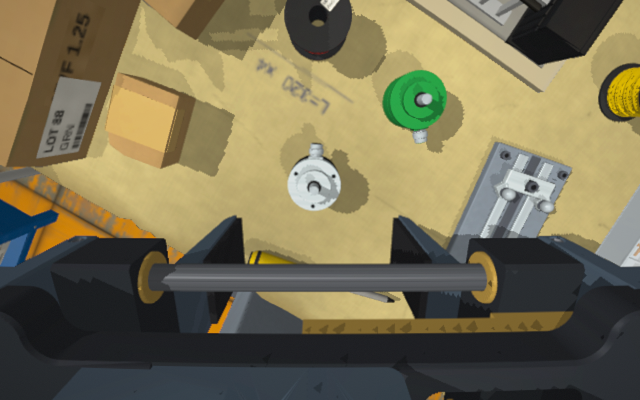

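The wrist view shows the encoder's face centred near (315,184), the shaft tip at (314,187) and the connector at (317,148). That matches the prediction of (316,184) and (316,147). Now I'll refine the centre and compute the grasp.

```bash
python3 - <<'E'
from h import *
w=pickle.load(open('w1.pkl','rb'))
h=cv2.cvtColor(w['color'],cv2.COLOR_BGR2HSV)
m=((h[...,1]<45)&(h[...,2]>90)).astype(np.uint8)
m[:, :270]=0;m[:,360:]=0;m[:130]=0;m[225:]=0
m=cv2.morphologyEx(m,cv2.MORPH_CLOSE,np.ones((7,7)))
n,l,st,c=cv2.connectedComponentsWithStats(m);i=1+st[1:,4].argmax();print(st[i],c[i])
k=cv2.morphologyEx((l==i).astype(np.uint8),cv2.MORPH_OPEN,cv2.getStructuringElement(2,(25,25)))
cc=max(cv2.findContours(k,0,1)[0],key=cv2.contourArea);(cx,cy),r=cv2.minEnclosingCircle(cc);print(cx,cy,r, r*2*0, cv2.fitEllipse(cc))
ct=plane(w,[(cx,cy)],40)[0];print('top',ct,'edge',np.linalg.norm(plane(w,[(cx+r,cy)],40)[0]-ct))
print('shaft',plane(w,[(314,187)],64))
ys,xs=np.where((l==i)&(k==0)&(np.arange(400)[:,None]<cy-r));print('conn px',xs.mean(),ys.min())
cn=plane(w,[(xs.mean(),ys.min()+3)],33)[0];print(cn,np.degrees(np.arctan2(*(cn-ct)[1::-1])),np.linalg.norm((cn-ct)[:2]))
E
```

```text
[ 288  143   53   68 2450] [313.96979592 181.13183673]
313.9685974121094 183.24879455566406 27.268407821655273 0.0 ((313.8687438964844, 183.56993103027344), (52.37096405029297, 53.28057098388672), 165.8676300048828)
top [491.33519346 173.69066468  40.        ] edge 29.653717545408906
shaft [[492.80736595 174.33133105  64.        ]]
conn px 315.68263473053895 143
[525.46576836 193.55840533  33.        ] 30.204102408429414 39.492065802233725
```

>>> step_arm([
  [0.0105,-0.013,0.1],
  [0.0105,-0.013,0.3],
  [0.0105,-0.013,0.45],
  [0.0105,-0.013,0.55],
  [0.0105,-0.013,0.605],
  [0.0105,-0.013,0.605],
], turn=[0.0055,0.0055,0.0055,0.0055,0.0055,0.0055])

```text
time_s: 3.08
ee_pos: [491.7, 173.4, 15.8]
ee_rot: [-180.0, 0.2, 31.0]
force: [0.1, 0.8, 0.7]
gripper_width: 91.0
gripper_force: 0.0
```

>>> step_arm([
  [0,0,0],
  [0,0,0],
  [0,0,0],
  [0,0,0],
  [0,0,0],
  [0,0,0],
], turn=[0,0,0,0,0,0], fingers=1, force=25)

```text
time_s: 3.82
ee_pos: [493.1, 174.9, 16.9]
ee_rot: [180.0, -0.0, 31.1]
force: [-0.8, -0.9, 5.8]
gripper_width: 57.9
gripper_force: 25.0
```

>>> step_arm([
  [0,0,-0.08],
  [0,0,-0.25],
  [0,0,-0.4],
  [-0.08,0.15,-0.55],
  [-0.17,0.32,-0.61],
  [-0.27,0.5,-0.61],
  [-0.35,0.66,-0.61],
  [-0.39,0.735,-0.61],
  [-0.39,0.735,-0.61],
  [-0.39,0.735,-0.61],
], turn=[0,0,0,0.01,0.02,0.03,0.043,0.043,0.043,0.043])

```text
time_s: 5.08
ee_pos: [505.8, -73.5, 198.7]
ee_rot: [-179.9, 0.1, 15.6]
force: [0.0, 0.6, -3.7]
gripper_width: 57.6
gripper_force: 25.0
```

```bash
python3 - <<'E'
from h import *
w=grab('wrist');pickle.dump(w,open('w2.pkl','wb'));cv2.imwrite('pics/w2.png',w['color'])
s=env.state();print(s['ee_pos'],s['ee_rot'],s['gripper_width'],s['force'])
E
```

```text
[505.90386369 -73.29274161 198.89963659] [-1.79943249e+02  5.67313628e-02  1.56250818e+01] 57.6946614499971 [ 4.29111342e-01  6.91334375e-04 -2.69037158e+00]
```

View pics/w2.png

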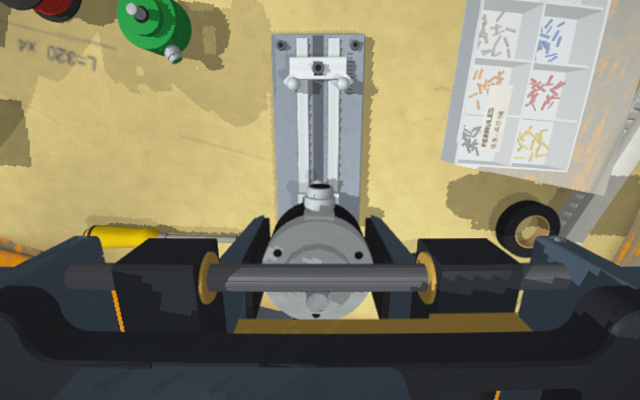

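The wrist view shows the nest squarely below. Its far plate corners are at about (273,35) and (365,34), the fixed balls at (292,84) and (343,84), and the held encoder's connector at (319,190).

```bash
python3 - <<'E'
from h import *
w=pickle.load(open('w2.pkl','rb'))
im=w['color'].astype(int)
m=((im[...,2]-im[...,0])<40) # not yellow
L=[];Rr=[]
for r in range(45,205,10):
    row=m[r]; a=318
    x0=next(x for x in range(300,240,-1) if not row[x-3:x].any()); 
    x1=next(x for x in range(325,400) if not row[x+1:x+4].any())
    L.append((x0,r));Rr.append((x1,r))
L=plane(w,L,12);Q=plane(w,Rr,12)
fl=np.polyfit(L[:,0],L[:,1],1);print('left yaw',np.degrees(np.arctan(fl[0])));fr=np.polyfit(Q[:,0],Q[:,1],1);print('right(shadow?)',np.degrees(np.arctan(fr[0])))
B=plane(w,[(292,84),(343.5,84)],31);print('balls',B,np.linalg.norm(B[0]-B[1]))
C=plane(w,[(273,34.5),(364,34)],12);print('corn',C,np.linalg.norm(C[0]-C[1]))
for d in (C,B):
    v=d[0]-d[1];print('perp yaw',np.degrees(np.arctan2(v[1],v[0]))-90)
y=np.radians(15.6);u=np.array([np.cos(y),np.sin(y)]);n=np.array([-u[1],u[0]])
O=C.mean(0)[:2]-120*u;print('origin',O,'balls in nest',[( (b[:2]-O)@u,(b[:2]-O)@n) for b in B])
print('left edge n',((L[:,:2]-O)@n).round(1),((Q[:,:2]-O)@n).round(1))
print('conn', plane(w,[(319,186)],w['extrinsics'][2][3]*0+198.9+8-24+29+2))
sd=O+14*u;print('set_down',sd)
cmd([*sd,198.9],15.6)
# knob from top view
f=pickle.load(open('top0.pkl','rb'));h=f['color'].astype(int)
mk=(h[...,2]>130)&(h[...,1]<60);mk[:,:335]=0;mk[:,365:]=0;mk[:230]=0;mk[262:]=0
ys,xs=np.where(mk);k=plane(f,[(xs.mean(),ys.mean())],70)[0][:2];print('knob',len(xs),k,(k-O)@u,(k-O)@n)
E
```

```text
left yaw 15.626699398160373
right(shadow?) 15.749189002573914
balls [[599.91021418 -19.54823122  31.        ]
 [614.14755873 -70.74423466  31.        ]] 53.1388064236572
corn [[643.8537909   14.01620077  12.        ]
 [669.98727089 -78.16392003  12.        ]] 95.81301292877882
perp yaw 15.828272417230394
perp yaw 15.540974799323422
origin [541.34102288 -64.34423811] balls in nest [(np.float64(68.45818677163649), np.float64(27.39542055765852)), (np.float64(68.40344402819645), np.float64(-25.743357668444425))]
left edge n [50.4 49.7 50.1 50.4 49.7 50.1 50.5 49.8 50.2 50.6 49.9 50.3 49.6 50.
 50.5 49.7] [-48.3 -48.6 -49.  -48.3 -48.7 -49.  -48.3 -48.7 -49.1 -48.4 -48.8 -49.2
 -48.5 -48.9 -49.4 -48.6]
conn [[544.72449137 -62.9104294  213.9       ]]
set_down [554.82529881 -60.57936062]
linear [ 0.1685  0.0031 -0.0002] turn 0.0001
knob 19 [469.31114715 -83.29100627] -74.47164148463895 1.1214433998303204
```

>>> step_arm([
  [0.08,0.001,0],
  [0.15,0.001,0.02],
  [0.17,0.001,0.15],
  [0.17,0.001,0.3],
  [0.17,0.001,0.42],
  [0.17,0.001,0.5],
  [0.17,0.001,0.535],
  [0.17,0.001,0.55],
  [0.17,0.001,0.555],
  [0.17,0.001,0.555],
], turn=[0,0,0,0,0,0,0,0,0,0])

```text
time_s: 6.38
ee_pos: [556.1, -61.0, 33.8]
ee_rot: [180.0, -0.1, 15.6]
force: [1.0, 0.1, -3.3]
gripper_width: 57.5
gripper_force: 25.0
```

>>> step_arm([
  [0,0,0.002],
  [0,0,0.004],
  [0,0,0.005],
  [0,0,0.005],
], turn=[0,0,0,0])

```text
time_s: 6.88
ee_pos: [555.8, -61.0, 31.9]
ee_rot: [180.0, -0.0, 15.6]
force: [-0.6, -0.3, 2.5]
gripper_width: 57.8
gripper_force: 25.0
```

```bash
python3 - <<'E'
from h import *
f=[];p=[]
for i in range(4):
    cams.grab_frame('top'); s=env.state(); f.append(s['force']);p.append(s['ee_pos'])
print(np.mean(f,0),np.std(f,0),np.mean(p,0),np.std(p,0))
E
```

```text
[-0.90318425  0.12148711  3.14498978] [0.20582041 0.5653598  0.86345528] [555.79342977 -61.00828381  31.94143542] [0.01624628 0.01412111 0.01527147]
```

>>> step_arm([
  [0,0,0],
  [0,0,0],
  [0,0,0],
  [0,0,0],
  [0,0,-0.1],
  [0,0,-0.25],
  [0,0,-0.4],
  [-0.1,0,-0.5],
  [-0.2,0,-0.56],
  [-0.2,0,-0.56],
  [-0.2,0,-0.56],
], turn=[0,0,0,0,0,0,0,0,0,0,0], fingers=-1)

```text
time_s: 8.45
ee_pos: [498.1, -76.9, 199.1]
ee_rot: [-180.0, -0.0, 15.6]
force: [0.5, 1.1, -0.2]
gripper_width: 91.2
gripper_force: 0.0
```

```bash
python3 - <<'E'
from h import *
w=grab('wrist');pickle.dump(w,open('w3.pkl','wb'));cv2.imwrite('pics/w3.png',w['color'])
s=env.state();print(s['ee_pos'],s['ee_rot'],s['gripper_width'],s['force'])
E
```

```text
[498.12438303 -76.83345007 198.70641729] [-1.79979202e+02  2.96925200e-02  1.55803972e+01] 91.21769776405921 [-0.2535038   0.70578078  0.27678898]
```

View pics/w3.png

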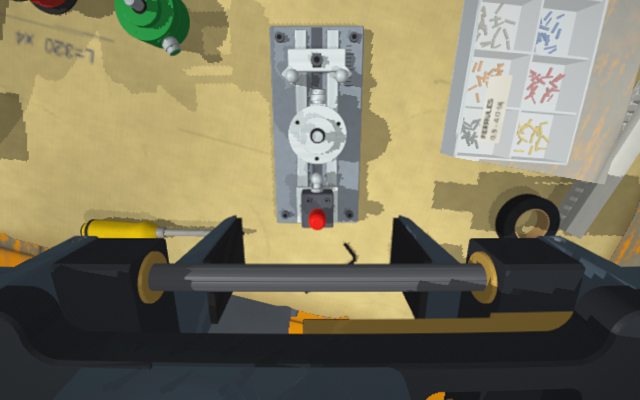

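The encoder stands upright on the strips with its face at (317,135). Its connector at (317,96) points between the balls at (291,76) and (343,76), and the red knob is at about (317,218).

```bash
python3 - <<'E'
from h import *
w=pickle.load(open('w3.pkl','rb'));im=w['color'].astype(int)
O=np.array([541.6,-63.7]);y=np.radians(15.6);u=np.array([np.cos(y),np.sin(y)]);n=np.array([-u[1],u[0]])
def nest(uv,z): p=plane(w,[uv],z)[0][:2];return p.round(1),((p-O)@u).round(1),((p-O)@n).round(1)
mk=(im[...,2]>110)&(im[...,1]<90)&(im[...,0]<90);mk[:,:295]=0;mk[:,340:]=0;mk[:190]=0
ys,xs=np.where(mk);print(xs.min(),xs.max(),ys.min(),ys.max(),[(r,np.where(mk[r])[0][[0,-1]]) for r in range(ys.min(),ys.max()+1,3)])
v=im[ys,xs];b=v[:,2]>np.percentile(v[:,2],60);print('bright',xs[b].mean(),ys[b].mean(),ys[b].min(),ys[b].max())
print('knob',nest((xs.mean(),ys.min()+ (xs.max()-xs.min())/2),74), nest((xs.mean(),ys.max()-(xs.max()-xs.min())/2),74))
print('balls',nest((291.5,75.5),31),nest((343,75.5),31),'jawball',nest((317,180),31),'enc',nest((317,135),40))
E
```

```text
Traceback (most recent call last):
IndexError: index 0 is out of bounds for axis 0 with size 0
```

```bash
python3 - <<'E'
from h import *
w=pickle.load(open('w3.pkl','rb'));im=w['color'].astype(int)
O=np.array([541.6,-63.7]);y=np.radians(15.6);u=np.array([np.cos(y),np.sin(y)]);n=np.array([-u[1],u[0]])
def nest(uv,z): p=plane(w,[uv],z)[0][:2];return p.round(1),((p-O)@u).round(1),((p-O)@n).round(1)
mk=(im[...,2]>110)&(im[...,1]<90)&(im[...,0]<90);mk[:,:295]=0;mk[:,340:]=0;mk[:190]=0;mk[250:]=0
ys,xs=np.where(mk);print(xs.min(),xs.max(),ys.min(),ys.max())
v=im[ys,xs];b=v[:,2]>np.percentile(v[:,2],60);print('bright',xs[b].mean(),ys[b].mean(),ys[b].min(),ys[b].max())
d=(xs.max()-xs.min())/2
print('knob',nest((xs.mean(),ys.min()+d),74), nest((xs.mean(),ys.max()-d),74))
print('balls',nest((291.5,75.5),31),nest((343,75.5),31),'jawball',nest((317,180),31),'enc',nest((317,135),40))
E
```

```text
308 325 209 229
bright 315.6333333333333 222.825 218 228
knob (array([473.4, -82.4]), np.float64(-70.7), np.float64(0.3)) (array([470.4, -83.3]), np.float64(-73.9), np.float64(0.3))
balls (array([600.5, -20.5]), np.float64(68.3), np.float64(25.8)) (array([614.6, -71.4]), np.float64(68.3), np.float64(-27.1)) jawball (array([501.8, -75.1]), np.float64(-41.4), np.float64(-0.2)) enc (array([550. , -61.7]), np.float64(8.7), np.float64(-0.3))
```

>>> step_arm([
  [-0.12,-0.003,0],
  [-0.23,-0.003,0.02],
  [-0.249,-0.003,0.15],
  [-0.249,-0.003,0.3],
  [-0.249,-0.003,0.42],
  [-0.249,-0.003,0.453],
  [-0.249,-0.003,0.453],
  [-0.249,-0.003,0.453],
], turn=[0,0,0,0,0,0,0,0], fingers=1, force=10)

```text
time_s: 9.5
ee_pos: [426.8, -96.4, 64.6]
ee_rot: [179.9, -0.1, 15.6]
force: [0.6, -0.0, -0.0]
gripper_width: 14.3
gripper_force: 0.0
```

>>> step_arm([
  [0.015,0,0],
  [0.03,0,0],
  [0.045,0,0],
  [0.055,0,0],
  [0.06,0,0],
  [0.065,0,0],
  [0.07,0,0],
  [0.075,0,0],
  [0.08,0,0],
  [0.08,0,0],
], turn=[0,0,0,0,0,0,0,0,0,0])

```text
time_s: 10.75
ee_pos: [447.2, -90.0, 63.4]
ee_rot: [-180.0, 0.2, 15.6]
force: [-4.1, -2.9, 2.9]
gripper_width: 0.2
gripper_force: 2.6
```

>>> step_arm([
  [0.005,0,0],
  [0.01,0,0],
  [0.015,0,0],
  [0.02,0,0],
  [0.025,0,0],
  [0.03,0,0],
  [0.035,0,0],
  [0.04,0,0],
  [0.045,0,0],
  [0.05,0,0],
], turn=[0,0,0,0,0,0,0,0,0,0])

```text
time_s: 12.0
ee_pos: [461.3, -86.0, 63.4]
ee_rot: [-180.0, 0.2, 15.6]
force: [-4.9, -2.2, 3.9]
gripper_width: 1.2
gripper_force: 2.9
```

>>> step_arm([
  [0.005,0,0],
  [0.01,0,0],
  [0.015,0,0],
  [0.02,0,0],
  [0.025,0,0],
  [0.03,0,0],
], turn=[0,0,0,0,0,0])

```text
time_s: 12.75
ee_pos: [470.0, -83.6, 63.4]
ee_rot: [-180.0, 0.2, 15.6]
force: [-3.9, -2.4, 3.8]
gripper_width: 0.7
gripper_force: 2.9
```

>>> step_arm([
  [0.003,0,0],
  [0.006,0,0],
  [0.009,0,0],
  [0.012,0,0],
  [0.015,0,0],
], turn=[0,0,0,0,0])

```text
time_s: 13.38
ee_pos: [474.3, -82.3, 63.4]
ee_rot: [-180.0, 0.2, 15.6]
force: [-4.5, -3.2, 4.2]
gripper_width: 0.5
gripper_force: 2.8
```

```bash
python3 - <<'E'
from h import *
f=grab('side');h=f['color'][180:240,290:410];cv2.imwrite('pics/s4.png',cv2.resize(h,None,fx=6,fy=6,interpolation=cv2.INTER_CUBIC))
s=env.state();print(s['force'],s['ee_pos'])
E
```

```text
[-5.11240037 -3.49505343  2.70531456] [474.44120599 -82.30258415  63.35157053]
```

View pics/s4.png

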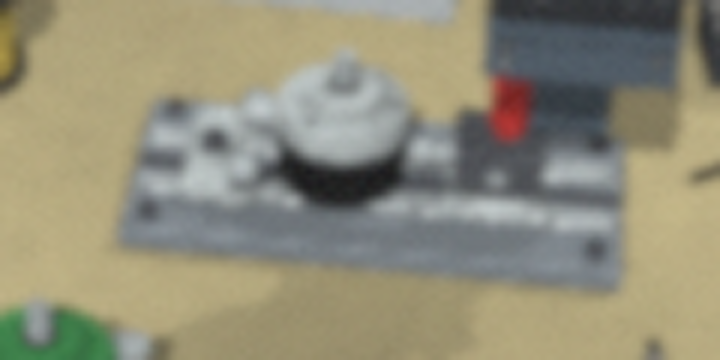

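The side crop shows the encoder upright at crop (345,125), its rim nearly at the near ball (250,165), with the fingers behind the red knob. I'll keep going in small steps and watch the force.

>>> step_arm([
  [0.002,0,0],
  [0.004,0,0],
  [0.006,0,0],
  [0.008,0,0],
  [0.01,0,0],
], turn=[0,0,0,0,0])

```text
time_s: 14.05
ee_pos: [477.2, -81.5, 63.4]
ee_rot: [-180.0, 0.2, 15.6]
force: [-5.3, -2.1, 3.8]
gripper_width: 0.7
gripper_force: 2.8
```

>>> step_arm([
  [0.002,0,0],
  [0.004,0,0],
  [0.006,0,0],
  [0.008,0,0],
], turn=[0,0,0,0])

```text
time_s: 14.55
ee_pos: [479.5, -80.9, 63.3]
ee_rot: [-180.0, 0.2, 15.6]
force: [-6.2, -2.6, 4.8]
gripper_width: 0.6
gripper_force: 2.8
```

>>> step_arm([
  [0.002,0,0],
  [0.004,0,0],
  [0.006,0,0],
], turn=[0,0,0])

```text
time_s: 14.92
ee_pos: [481.2, -80.4, 63.4]
ee_rot: [-180.0, 0.2, 15.6]
force: [-6.1, -2.8, 3.5]
gripper_width: 0.9
gripper_force: 2.8
```

>>> step_arm([
  [0.002,0,0],
  [0.004,0,0],
  [0.006,0,0],
], turn=[0,0,0])

```text
time_s: 15.3
ee_pos: [483.0, -79.9, 63.4]
ee_rot: [-180.0, 0.2, 15.6]
force: [-4.2, -2.5, 4.3]
gripper_width: 0.6
gripper_force: 2.8
```

>>> step_arm([
  [0.002,0,0],
  [0.004,0,0],
  [0.006,0,0],
], turn=[0,0,0])

```text
time_s: 15.68
ee_pos: [484.7, -79.4, 63.4]
ee_rot: [-180.0, 0.2, 15.6]
force: [-4.4, -2.4, 4.0]
gripper_width: 0.3
gripper_force: 2.8
```

>>> step_arm([
  [0.002,0,0],
  [0.004,0,0],
  [0.006,0,0],
], turn=[0,0,0])

```text
time_s: 16.05
ee_pos: [486.4, -78.9, 63.4]
ee_rot: [-180.0, 0.2, 15.6]
force: [-5.3, -2.1, 4.2]
gripper_width: 0.5
gripper_force: 2.8
```

>>> step_arm([
  [0.002,0,0],
  [0.004,0,0],
], turn=[0,0])

```text
time_s: 16.3
ee_pos: [487.6, -78.6, 63.4]
ee_rot: [-180.0, 0.2, 15.6]
force: [-4.5, -2.3, 4.5]
gripper_width: 0.6
gripper_force: 2.8
```

>>> step_arm([
  [0.002,0,0],
  [0.004,0,0],
], turn=[0,0])

```text
time_s: 16.55
ee_pos: [488.7, -78.3, 63.4]
ee_rot: [-180.0, 0.2, 15.6]
force: [-5.4, -2.7, 3.5]
gripper_width: 0.8
gripper_force: 2.8
```

>>> step_arm([
  [0.002,0,0],
  [0.004,0,0],
], turn=[0,0])

```text
time_s: 16.8
ee_pos: [489.6, -78.0, 63.4]
ee_rot: [-180.0, 0.3, 15.6]
force: [-7.1, -3.3, 5.2]
gripper_width: 0.5
gripper_force: 3.4
```

>>> step_arm([
  [0.002,0,0],
  [0.004,0,0],
], turn=[0,0])

```text
time_s: 17.05
ee_pos: [489.9, -77.9, 63.3]
ee_rot: [-179.9, 0.4, 15.6]
force: [-8.7, -4.5, 6.2]
gripper_width: 0.1
gripper_force: 4.6
```

>>> step_arm([
  [0.002,0,0],
  [0.004,0,0],
], turn=[0,0])

```text
time_s: 17.3
ee_pos: [490.1, -77.8, 63.3]
ee_rot: [-179.9, 0.5, 15.6]
force: [-9.8, -6.4, 9.4]
gripper_width: 0.5
gripper_force: 5.8
```

>>> step_arm([
  [0.002,0,0],
  [0.004,0,0],
  [0.004,0,0],
], turn=[0,0,0])

```text
time_s: 17.68
ee_pos: [490.4, -77.7, 63.3]
ee_rot: [-179.9, 0.6, 15.6]
force: [-11.8, -6.2, 9.0]
gripper_width: 0.5
gripper_force: 6.7
```

```bash
python3 - <<'E'
from h import *
f=[]
for i in range(5):
    cams.grab_frame('top'); f.append(env.state()['force'])
print(np.mean(f,0),np.mean(f,0)[:2]@[.963,.269])
E
```

```text
[-11.77507521  -5.9031818    9.69808239] -12.927353335990153
```

>>> step_arm([
  [0.0015,0,0],
  [0.0025,0,0],
  [0.0025,0,0],
  [0.0025,0,0],
], turn=[0,0,0,0])

```text
time_s: 18.42
ee_pos: [490.5, -77.7, 63.3]
ee_rot: [-179.9, 0.7, 15.7]
force: [-12.8, -7.3, 11.2]
gripper_width: 0.6
gripper_force: 7.5
```

>>> step_arm([
  [-0.003,0,0],
  [-0.008,0,0],
  [-0.015,0,0],
  [-0.03,0,0],
  [-0.06,0,0],
  [-0.1,0,0],
  [-0.1,0,-0.15],
  [-0.1,0,-0.35],
  [-0.1,0,-0.45],
  [-0.1,0,-0.45],
  [-0.1,0,-0.45],
], turn=[0,0,0,0,0,0,0,0,0,0,0])

```text
time_s: 19.8
ee_pos: [465.8, -84.5, 197.4]
ee_rot: [-179.9, 0.1, 15.6]
force: [0.8, 0.6, -0.1]
gripper_width: 0.3
gripper_force: 0.0
```

```bash
python3 - <<'E'
from h import *
w=grab('wrist');cv2.imwrite('pics/w5.png',cv2.resize(w['color'][30:230,200:440],None,fx=3,fy=3,interpolation=cv2.INTER_CUBIC))
s=env.state();print(s['ee_pos'],s['force'])
E
```

```text
[465.70002211 -84.49948511 197.01844733] [ 0.54862667 -0.67212773 -0.59639384]
```

View pics/w5.png

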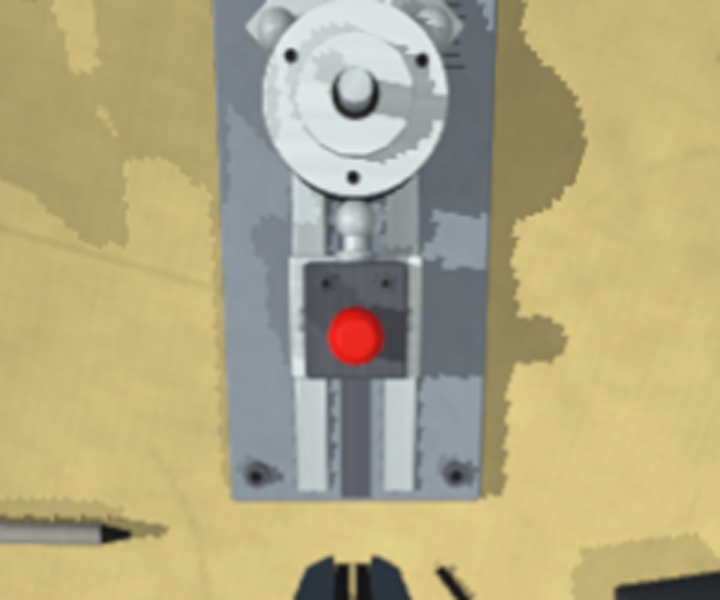

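The encoder at crop (355,95) bears on both fixed balls, (275,30) and (437,30), and on the jaw ball at (355,220). It is upright, and the arm is clear of everything. Handing in.

```bash
python3 -c "
from workcell import env
print(env.job_done())"
```

```text
the job is handed in; nothing more can be done
None
```

The job is handed in at about 20 s: the encoder stands upright on both fixed balls and the jaw ball, with its connector between the fixed balls. The jaw was pushed home with about 14 N along its slide at the knob, under 15 N even before the brake's roughly 5 N; the arm is clear, and no verdict came back.

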